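# Clear the slicer dock and clip its catch tray home

### The job

A stray cork stands on the sprung bed of the slicer's dock: first put it into the wooden bowl. Then press the steel catch tray down so that the bed sinks, and slide it beneath the two rear clips and the side clip until it sits squarely and fully home against both the rear and the side stop; let go, so that the clips hold it down. Press and push firmly but do not ram the tray or tip it up, and leave the jars and tin around alone.

Things in the scene. Friction and masses are not known exactly. Their poses are not given: they have to be found in the camera images.
- dock: Docking base of a countertop slicer: grey plastic, 142 x 205 mm, fixed on the worktop at a slight yaw; a sprung bed plate lies between its rear and side stops, front and right are open. Origin: on the worktop under its middle; x points to the rear stop (away from the robot), y to the side stop (to the robot's left), z up.
- rear_stop (a point): Rear stop: low grey wall, 39 mm high, along the dock's whole rear edge. This point: on its inner face, mid-length, 39 mm up; in the dock frame (60, 0, 39) mm. Two black clips on it (at dock y = -13 and +78 mm, 20 mm wide, undersides 40 mm and tops 46 mm above the worktop) overhang the inner face by 4.5 mm.
- side_stop (a point): Side stop: the same wall along the dock's left edge. This point: on its inner face, 39 mm up; in the dock frame (0, 92.5, 39) mm. One black clip on it, at dock x = -12 mm, of the same size, heights and overhang as the rear ones.
- home (a point): Where the tray's origin lies when the tray is home and clipped, axes parallel to the dock's: (15, 32.5, 20) mm in the dock frame. Beyond it a fixed wall shelf overhangs the worktop: front edge 600 mm ahead of the robot base axis, underside 455 mm above the worktop; lean the tool back towards the robot to keep the wrist clear of it.
- bed (a joint): Level aluminium bed plate, 124 x 184 mm, on springs. Value: how far it is down, 0 (top 26 mm above the worktop) to 0.008 m (hard stop, top at 18 mm). Loaded with the tray it starts to sink at about 2 N and is fully down at about 9 N. The rim passes under the clips only with the bed down 6 mm or more; let go below the clips, it lifts the tray against them and stays near 0.006.
- tray: Loose steel tray, 90 (x) x 120 (y) x 20 mm, about 0.25 kg; raised rim 7 mm wide, inside a flat floor 4 mm thick, 76 x 106 mm, with dark ribs. Origin: centre of underside. Starts flat on the raised bed, slightly turned, short of both stops. Shut fingertips can stand on its floor, press down, and push on the inside of the rim; at home the clips cover only the outer 4.5 mm of the rim.
- cork_mid (a point): Middle (half-way up) of a loose brown bottle cork standing on end on the bed between tray and side stop: 50 mm tall, 21 mm thick at the foot and 25 mm at the top, about 12 g. Its upper 30 mm stand above the clips and the rim.
- bowl: Carved wooden bowl, open at the top, fixed on the worktop, to the left of the dock; oval, 235 mm (x) x 265 mm (y) at the rim, rim 90 to 101 mm high, its rounded inside deepest in the middle, about 13 mm above the worktop. Origin: on the worktop under its middle.
- tuna: Flat round tin, 86 mm across, 40 mm high, a bystander; origin: centre of underside.
- spice: Spice jar with red cap, 45 mm across, 106 mm high, a bystander; origin: centre of underside.
- jam: Jam jar with green lid, 65 mm across, 94 mm high, a bystander; origin: centre of underside.
Mind the look-alikes: they are no part of the job. Of the things shaped like the part that bears cork_mid, the cork one is meant.

How it is judged:
By the outcome, as a careful person would: the job done as asked, in the order asked, and still so for the second after the job is handed in, with the robot touching nothing.
It also fails if it takes over 72 s, if anything falls off the work surface, if the arm or the gripper's body presses on something with over 40 N, if the wrist force passes 120 N, or if a joint passes its speed limit or range.

### The arm

A 6-joint arm with a two-finger parallel gripper is mounted at the origin on a cart in front of the work surface, level with it; the furniture and walls round the work are solid. World frame = base frame: x ahead of the robot, y to its left, z up, the work surface at z = 0. Lengths are in m, angles in rad, forces in N, time in s.
With the tool pointing down it reaches from about 0.275 to 0.825 m from the base axis. Payload 4.9 kg.
Tool frame: the origin (TCP) lies midway between the tips of the shut fingers; the grasp point (between the pads) lies 19 mm behind it (bot.grip_depth is the distance from the TCP to the grasp point, in m); z points along the fingers, y is the line along which they close (so a half turn about z gives the same grasp; the last joint's range is limited). The gripper opens to 85 mm and grips with 20 to 120 N. Pads are 22 mm wide; open, the fingers measure 114 mm over their backs; the gripper's body (76 mm by 85 mm) begins 54 mm behind the grasp point. The pads swing forward as they close: fully open they stand 13 mm farther back than shut.
Start: joints at [1.149, 0.326, -0.193, 1.052, 0, 1.437], TCP at [0.156, 0.527, 0.231] pointing down, gripper open.
Joint ranges: [-2.65, 2.65], [-0.97, 1.79], [-1.3, 1.35], [-1.93, 2.1], [-1.47, 1.37], [-3.14, 3.14]. Speed limits (rad/s): [2.57, 2.57, 3.14, 3.14, 3.14, 3.14].

### API

Orientations are given as a unit quaternion [w, x, y, z].
In Python, from cell import bot gives the robot as it stands. Calls block until the motion is done:
- bot.move_pose(position, orientation): joint-space move of the TCP to a pose.
- bot.move_linear(position, speed=0.15, rotation=None, until_force=None): straight line of the TCP; rotation=None keeps the orientation; speed is the mean speed in m/s. With until_force (N) it stops when the force on the tool has changed by that much, and returns True; else False.
- bot.goto_joints(angles): joint-space move.
- bot.set_gripper(opening, grasp_force=None): opening from 0.0 (shut) to 1.0 (fully open); grasp_force is the grip in N (None keeps the last); returns when the fingers have stopped.
- bot.wait(seconds).
- bot.solve_ik(position, orientation): joint angles nearest the present ones, or None.
- bot.camera(name): name is "side" or "top" or "wrist"; returns the picture (400x640x3 uint8, red, green, blue); there is no depth.
- bot.calibration(name): a dict with "mtx" (3x3 intrinsics, pixels), "extrinsics" (4x4, takes a point from world to camera coordinates); the wrist camera has in their place "hand_eye" (4x4, takes a point from camera to tool coordinates, whose origin is the TCP and whose axes are the flange's). Camera axes: x right, y down, z forward; pixel columns grow to the right and rows downward; lengths in m; the calibration is good to about 2 mm. A picture is of the moment at which its call begins: read the wrist's pose just before it. calibration takes no time and is no camera call.
A pose or a line that the arm cannot do raises bot.PlanningError and nothing moves.
- bot.close_job(): hands the job in; it is judged then, once.
Trained networks look in the newest picture that a camera, given by its name, has taken for a name from the list of things; names that differ only in an ending like _2 or _b are one class to them, and where a whole thing is asked for, a point or a joint stands for the part that bears it (a point fixed in the world has none). Each returns a list of dicts, best first, with "confidence" (0 to 1); they miss things now and then, are a little off and sometimes report something else, mostly with a low value. They report only what shows in the picture. A call takes as long as a camera call. They do not tell look-alikes from the thing itself.
- bot.search_frame(camera, thing): "bbox" ([left, top, width, height] in pixels, round what is visible of it).
Readings, each from a call of its own:
- bot.read_clock(): time.
- bot.read_joint_positions(): joint angles.
- bot.read_joint_vel(): joint speeds.
- bot.read_joint_efforts(): joint torques, N m.
- bot.read_position(): TCP position.
- bot.read_tool_rot(): TCP orientation.
- bot.read_ft_force(): force on the tool from outside, world axes, zero at the start.
- bot.read_moment(): the same for the moment, N m.
- bot.read_gripper_width(): opening from 0.0 (shut) to 1.0 (fully open).
- bot.read_finger_force(): force on a finger pad.
Only numpy, scipy, OpenCV 4.12 (cv2) and the standard library are available. Lean on these libraries where they do the work, as an engineer would, in place of code of your own. Each camera call takes 0.05 s, during which the arm holds its last target. There are 200 camera calls.

## Working session

There is one attempt and no reset: what is moved stays moved. The work goes in short steps, each a Python script; the robot and the scene stay as the last script left them, time stands still between calls to the robot, and variables do not carry over. Pictures are saved under pics/ and viewed, at most 10 in all, crops included, and the job is handed in when it is done.

```bash
ls; mkdir -p pics; cat > h.py <<'E'
import numpy as np, cv2
from cell import bot
def cal(n):
    c=bot.calibration(n); return np.array(c["mtx"]),np.array(c["extrinsics"])
def proj(n,P):
    K,E=cal(n); p=np.c_[np.atleast_2d(P),np.ones(len(np.atleast_2d(P)))]@E[:3].T@K.T
    return p[:,:2]/p[:,2:]
def back(n,uv,z):
    K,E=cal(n); R,t=E[:3,:3],E[:3,3]; o=-R.T@t
    d=(R.T@np.linalg.inv(K)@np.c_[np.atleast_2d(uv),np.ones(len(np.atleast_2d(uv)))].T).T
    return o+d*((z-o[2])/d[:,2:])
def save(img,f): cv2.imwrite("pics/"+f,img[:,:,::-1])
E
python3 - <<'E'
from h import *
for n in("top","side"):
    save(bot.camera(n),n+"0.png")
    K,E=cal(n); print(n,K.round(1).tolist(),(-E[:3,:3].T@E[:3,3]).round(3))
    for t in("tray","cork_mid","bowl","bed","dock","tuna","spice","jam"):
        print(t,[(np.round(d["bbox"]).tolist(),round(d["confidence"],2)) for d in bot.search_frame(n,t)][:3])
print(bot.read_clock(),bot.read_tool_rot(),bot.calibration("wrist"))
E
```

```text
pics
top [[434.2, 0.0, 314.3], [0.0, 434.2, 205.5], [0.0, 0.0, 1.0]] [ 0.473 -0.053  1.413]
tray [([337.0, 217.0, 42.0, 34.0], 0.7)]
cork_mid [([293.0, 216.0, 8.0, 8.0], 0.5), ([288.0, 244.0, 7.0, 7.0], 0.5)]
bowl [([162.0, 178.0, 88.0, 76.0], 0.59)]
bed [([320.0, 213.0, 66.0, 42.0], 0.87)]
dock [([317.0, 207.0, 70.0, 47.0], 0.62)]
tuna [([424.0, 197.0, 28.0, 26.0], 0.7)]
spice []
jam [([342.0, 182.0, 11.0, 4.0], 0.55)]
side [[367.8, 0.0, 318.0], [0.0, 367.8, 197.0], [0.0, 0.0, 1.0]] [0.198 0.737 0.51 ]
tray [([342.0, 184.0, 42.0, 30.0], 0.77)]
cork_mid [([337.0, 192.0, 8.0, 19.0], 0.55), ([346.0, 230.0, 9.0, 21.0], 0.54), ([315.0, 216.0, 9.0, 18.0], 0.52)]
bowl [([168.0, 230.0, 147.0, 105.0], 0.72), ([326.0, 186.0, 56.0, 34.0], 0.43)]
bed [([328.0, 188.0, 57.0, 32.0], 0.57), ([316.0, 177.0, 72.0, 52.0], 0.5)]
dock [([315.0, 178.0, 68.0, 49.0], 0.81), ([287.0, 167.0, 20.0, 36.0], 0.34)]
tuna [([340.0, 183.0, 41.0, 33.0], 0.74), ([329.0, 193.0, 56.0, 25.0], 0.68), ([338.0, 192.0, 4.0, 21.0], 0.61)]
spice [([254.0, 191.0, 22.0, 41.0], 0.95)]
jam [([286.0, 165.0, 18.0, 36.0], 0.98), ([351.0, 156.0, 28.0, 22.0], 0.61)]
0.9 [3.65168275e-06 1.43390210e-01 9.89666230e-01 3.16004474e-05] {'mtx': array([[322.52893223,   0.        , 322.31725109],
       [  0.        , 322.52893223, 199.50972558],
       [  0.        ,   0.        ,   1.        ]]), 'hand_eye': array([[ 1.27362113e-04, -9.61918298e-01, -2.73337104e-01,
         6.90003947e-02],
       [ 9.99999714e-01, -8.14130842e-05,  7.52458443e-04,
        -1.17106758e-03],
       [-7.46056761e-04, -2.73337122e-01,  9.61918012e-01,
        -1.42177358e-01],
       [ 0.00000000e+00,  0.00000000e+00,  0.00000000e+00,
         1.00000000e+00]])}
```

```bash
python3 - <<'E'
import cv2,numpy as np
a=cv2.imread("pics/top0.png")[160:285,150:470]; b=cv2.imread("pics/side0.png")[140:265,230:430]
a=cv2.resize(a,(768,300),interpolation=cv2.INTER_CUBIC); b=cv2.resize(b,(480,300),interpolation=cv2.INTER_CUBIC)
o=np.zeros((600,768,3),np.uint8);o[:300]=a;o[300:,:480]=b
cv2.imwrite("pics/c0.png",o)
E
python3 - <<'E'
from h import *
print(back("top",[[297,220],[291.5,247.5]],.05),back("top",[[352,231],[317,207],[387,254]],.03))
print(back("side",[[341,201],[350,240],[319,225]],.05))
E
```

```text
[[0.52803825 0.02650248 0.05      ]
 [0.44169898 0.04182651 0.05      ]] [[ 0.49711298 -0.14785531  0.03      ]
 [ 0.57152738 -0.03532214  0.03      ]
 [ 0.42665927 -0.25912766  0.03      ]]
[[ 0.5190308  -0.08321062  0.05      ]
 [ 0.43040042  0.08364769  0.05      ]
 [ 0.52094898  0.05342549  0.05      ]]
```

View pics/c0.png

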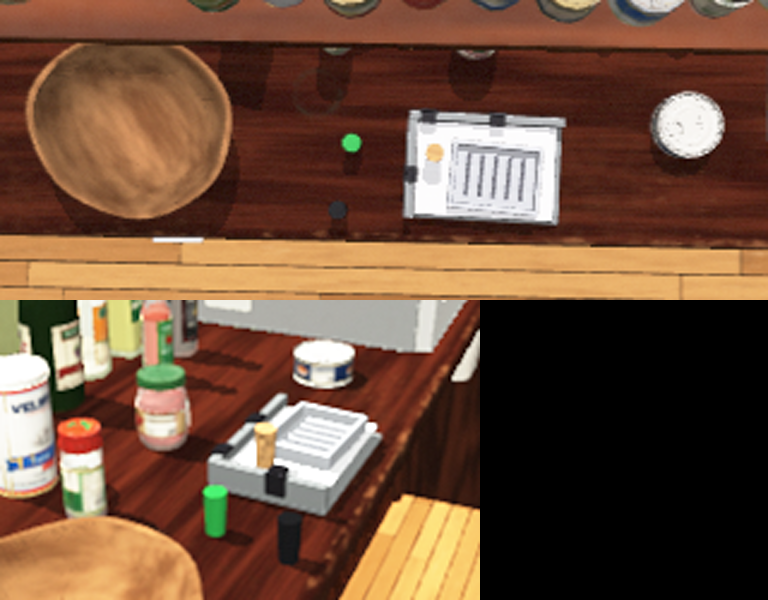

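```bash
cat >> h.py <<'E'
from scipy.spatial.transform import Rotation as Ro
def wext():  # world->cam for wrist now
    p=np.array(bot.read_position()); q=np.array(bot.read_tool_rot())
    T=np.eye(4); T[:3,:3]=Ro.from_quat(q[[1,2,3,0]]).as_matrix(); T[:3,3]=p
    return np.linalg.inv(T@np.array(bot.calibration("wrist")["hand_eye"]))
def wshot(f):
    E=wext(); im=bot.camera("wrist"); save(im,f+".png"); np.save("pics/"+f+".npy",E); return im,E
_cal=cal
def cal(n):
    if n.startswith("w"): return np.array(bot.calibration("wrist")["mtx"]),np.load("pics/"+n+".npy")
    return _cal(n)
def quat(yaw=0,lean=0):
    # tool down, y axis at yaw from world y; lean>0: wrist toward robot
    r=Ro.from_euler("y",-lean)*Ro.from_euler("z",yaw)*Ro.from_quat([0,1,0,0])
    q=r.as_quat(); return [q[3],q[0],q[1],q[2]]
E
python3 - <<'E'
from h import *
print(Ro.from_quat(np.roll(quat(0,.3),-1)).as_matrix().round(2))
bot.move_pose([.45,-.12,.2],quat())
wshot("w0")
for t in("tray","cork_mid","bed","dock"):
    print(t,[(np.round(d["bbox"]).tolist(),round(d["confidence"],2)) for d in bot.search_frame("wrist",t)][:3])
print(bot.read_clock(), bot.read_position(), bot.read_joint_positions())
E
```

```text
[[-0.96  0.    0.3 ]
 [ 0.    1.    0.  ]
 [-0.3   0.   -0.96]]
tray [([219.0, 170.0, 126.0, 101.0], 0.78)]
cork_mid [([465.0, 157.0, 46.0, 33.0], 0.74), ([443.0, 235.0, 38.0, 43.0], 0.7), ([348.0, 235.0, 33.0, 44.0], 0.6)]
bed [([202.0, 163.0, 187.0, 120.0], 0.61)]
dock [([201.0, 155.0, 202.0, 145.0], 0.6)]
3.675 [ 0.45011621 -0.11959753  0.20000397] [-4.18425033e-01  1.97054188e-01 -4.52530169e-01  9.21237996e-01
  4.01900899e-05 -4.19256855e-01]
```

View pics/w0.png

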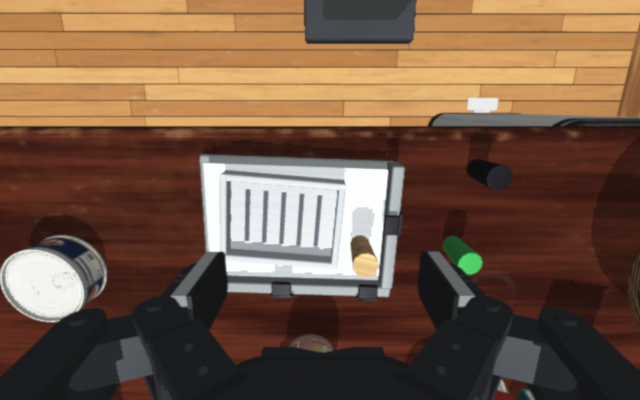

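```bash
python3 - <<'E'
import cv2
a=cv2.imread("pics/w0.png")[148:303,195:410]
cv2.imwrite("pics/c1.png",cv2.resize(a,None,fx=3.7,fy=3.7,interpolation=cv2.INTER_CUBIC))
E
```

```text
(no output)
```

View pics/c1.png

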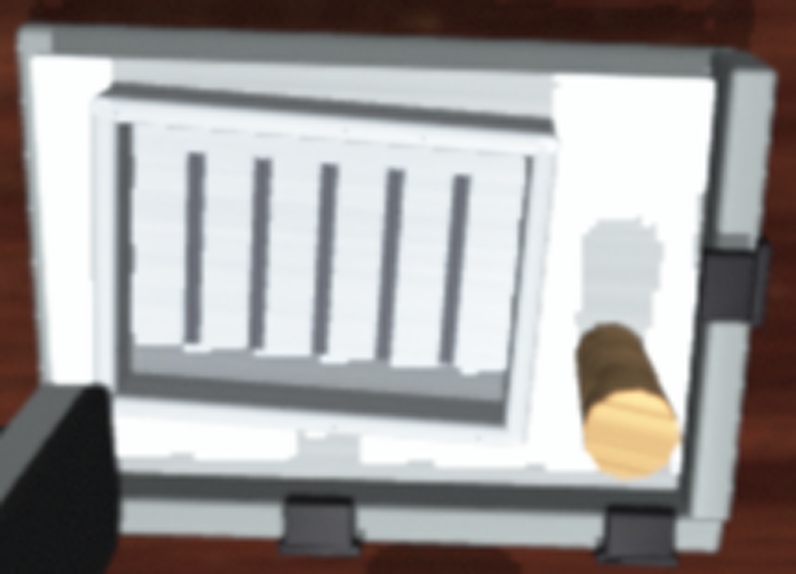

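```bash
cat >> h.py <<'E'
from scipy.optimize import least_squares
def w(pose,P):
    P=np.atleast_2d(np.array(P,float))/1000; c,s=np.cos(pose[2]),np.sin(pose[2])
    return np.c_[pose[0]+c*P[:,0]-s*P[:,1],pose[1]+s*P[:,0]+c*P[:,1],P[:,2]]
def fit(n,P,uv,x0):
    r=least_squares(lambda q:(proj(n,w(q,P))-uv).ravel(),x0,loss="soft_l1")
    return r.x,(proj(n,w(r.x,P))-uv).round(1)
E
python3 - <<'E'
from h import *
f=lambda a:np.array(a)/3.7+[195,148]
D,r=fit("w0",[(55.5,-13,46),(55.5,78,46),(88,-12,46),(60,92.5,39),(-71,92.5,39)],f([(321,498),(643,509),(703,285),(693,517),(735,68)]),[.5,-.14,0])
print("dock",D.round(4),r.tolist())
T,r=fit("w0",[(-45,-60,46),(-45,60,46),(45,60,46),(45,-60,46)],f([(96,98),(556,136),(525,440),(100,412)]),[.5,-.15,0])
print("tray",T.round(4),r.tolist())
R=np.array([[np.cos(D[2]),np.sin(D[2])],[-np.sin(D[2]),np.cos(D[2])]])
print("tray in dock",R@(T[:2]-D[:2]),T[2]-D[2])
print("corktop",C:=back("w0",f([(632,432)]),.076), "foot", back("w0",f([(607,338)]),.026),R@(C[0,:2]-D[:2]))
uv=back("side",np.array([[265,427]])/[2.4,2.4]-[0,0]+0,.076)
print("side cork top",back("side",np.array([[265/2.4+230,127/2.4+140]]),.076))
print("top cork top",back("top",[[330.8,223.3]],.076))
print("bowl",back("top",[[162,216],[250,216],[204,250]],.095))
E
```

```text
dock [ 0.4996 -0.1471 -0.0404] [[-0.2, 0.4], [0.8, 0.6], [-102.7, 85.3], [-0.3, -0.8], [1.1, -2.0]]
tray [ 0.4897 -0.1602 -0.083 ] [[-1.3, -1.0], [2.3, -0.8], [1.3, 2.9], [-2.2, 1.5]]
tray in dock [-0.00936616 -0.01351355] -0.04256196949892128
corktop [[ 0.51828457 -0.08075523  0.076     ]] foot [[ 0.51450103 -0.08149976  0.026     ]] [0.01599593 0.06700019]
side cork top [[ 0.51957363 -0.07924647  0.076     ]]
top cork top [[ 0.51873107 -0.07928116  0.076     ]]
bowl [[0.53089714 0.43715357 0.095     ]
 [0.53578044 0.16742548 0.095     ]
 [0.4300265  0.30424145 0.095     ]]
```

```bash
python3 - <<'E'
from h import *
q=quat(0,.18); x,y=.519,-.0798
bot.set_gripper(.75,25)
bot.move_pose([x,y,.13],q)
print(bot.move_linear([x,y,.055],.06,until_force=8), bot.read_position())
bot.set_gripper(0,25); print("w",bot.read_gripper_width(),bot.read_finger_force())
bot.move_linear([x,y,.2],.12)
print("w",bot.read_gripper_width(),bot.read_finger_force())
bot.move_pose([.535,.302,.2],q)
print(bot.move_linear([.535,.302,.078],.12,until_force=8),bot.read_position())
bot.set_gripper(.8); bot.wait(.3)
bot.move_linear([.535,.302,.22],.15)
bot.move_pose([.44,-.12,.2],quat(-.04))
bot.set_gripper(0)
im,_=wshot("w1"); t=bot.camera("top"); save(t,"top1.png")
cv2.imwrite("pics/c2.png",np.vstack([cv2.resize(im[140:310,170:430,::-1],(780,510),interpolation=cv2.INTER_CUBIC)]))
print(bot.search_frame("top","cork_mid"),bot.read_clock(),bot.read_ft_force())
E
```

```text
False [ 0.51935835 -0.07990157  0.0553983 ]
w 0.2749239228680729 24.421966108493507
w 0.27042538749864986 24.499107571318746
False [0.53570204 0.30222118 0.07883739]
[{'bbox': [209.2, 201.8, 12.4, 16.3], 'confidence': 0.7}, {'bbox': [283.7, 244.5, 10.9, 2.7], 'confidence': 0.49}] 14.6083 [ 0.00897158 -0.21433953 -0.43060401]
```

View pics/c2.png

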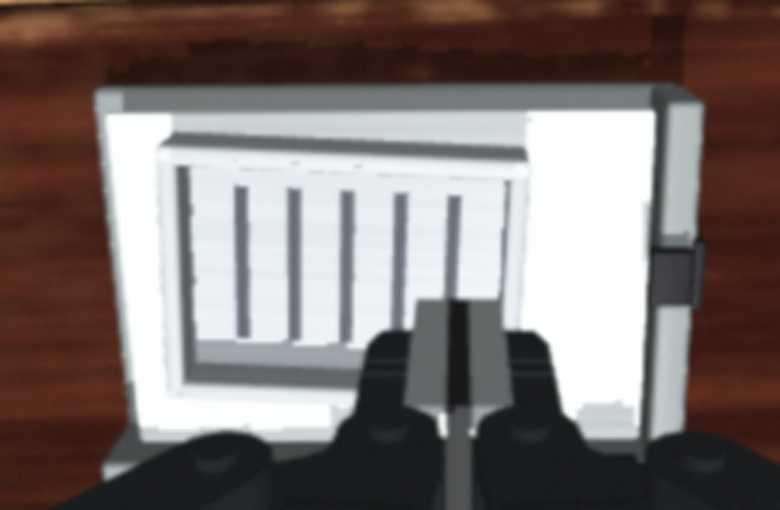

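```bash
cat >> h.py <<'E'
f=lambda a:np.array(a)/3.7+[195,148]
D,_r=fit("w0",[(55.5,-13,46),(55.5,78,46),(-12,88,46),(60,92.5,39),(-71,92.5,39)],f([(321,498),(643,509),(703,285),(693,517),(735,68)]),[.5,-.14,0])
Q=quat(D[2],.25)
def todock(p):
    d=np.array(p)[:2]-D[:2]; c,s=np.cos(D[2]),np.sin(D[2])
    return (1000*np.array([c*d[0]+s*d[1],-s*d[0]+c*d[1]])).round(1)
def st(l=""):
    p=bot.read_position(); F=Ro.from_euler("z",-D[2]).apply(bot.read_ft_force())
    print(l,"dock",todock(p),"z",round(p[2]*1000,1),"F",F.round(1),"t",round(bot.read_clock(),1))
    return p
def go(x,y,z,**k):  # dock mm
    return bot.move_linear(w(D,(x,y,z))[0],**k)
E
python3 - <<'E'
from h import *
print(D.round(4),_r.tolist())
bot.move_pose(w(D,(0,-8,80))[0],Q); st()
print(go(0,-8,15,speed=.03,until_force=16)); p=st("pressed")
bot.wait(.3); p=st("settled")
print(go(55,-8,p[2]*1000,speed=.025,until_force=18)); st("pushed")
bot.wait(.2); st()
E
```

```text
Traceback (most recent call last):
NameError: name '_r' is not defined
```

```bash
python3 - <<'E'
from h import *
import h
print(D.round(4),h._r.tolist())
bot.move_pose(w(D,(0,-8,80))[0],Q); st()
print(go(0,-8,15,speed=.03,until_force=16)); p=st("pressed")
bot.wait(.3); p=st("settled")
print(go(55,-8,p[2]*1000,speed=.025,until_force=18)); st("pushed")
bot.wait(.2); st()
E
```

```text
[ 0.4999 -0.1475 -0.039 ] [[-0.5, 0.7], [0.5, 0.8], [0.0, 0.4], [-0.6, -0.6], [0.5, -1.8]]
 dock [-0.2 -8. ] z 80.2 F [0.2 0.4 0.3] t 15.2
True
pressed dock [ 0.1 -8.1] z 23.6 F [-3.5  0.1 10.9] t 16.9
settled dock [ 0.1 -8. ] z 23.6 F [-3.  -0.2 10.5] t 17.2
True
pushed dock [ 0.1 -8. ] z 23.6 F [-3.7 -0.3 11. ] t 17.7
 dock [ 0.1 -8. ] z 23.6 F [-3.4 -0.  10.6] t 17.9
```

```bash
python3 - <<'E'
from h import *
for x in (1,2,3,4.5,6):
    h=go(x,-8,23.3,speed=.02,until_force=35); st(str((x,h)))
E
```

```text
(1, False) dock [ 0.2 -8. ] z 23.6 F [-6.2  1.1 11.7] t 18.2
(2, False) dock [ 0.2 -8. ] z 23.4 F [-9.3 -0.4 15.3] t 18.4
(3, False) dock [ 0.3 -8. ] z 23.3 F [-12.4   1.2  19. ] t 18.7
(4.5, False) dock [ 0.4 -8. ] z 23.2 F [-16.9  -0.5  25. ] t 18.9
(6, False) dock [ 0.5 -7.9] z 23.0 F [-22.7  -0.6  32.3] t 19.2
```

```bash
cat >> h.py <<'E'
def Fd(): return Ro.from_euler("z",-D[2]).apply(bot.read_ft_force())
def servo(c,d,n,step=1.5,Fz=12,kz=.08,stop=25,zlo=16,speed=.025,hold=None,log=3):
    """c: commanded dock point mm; step along d, z servoed to Fz; stop when push force >= stop."""
    c=np.array(c,float); d=np.array(d,float)
    for i in range(n):
        F=Fd(); push=-F[:2]@d
        if i%log==0: st(f"c{c.round(1)}")
        if push>stop: break
        c[:2]+=step*d; c[2]=np.clip(c[2]+np.clip(kz*(F[2]-Fz),-1,1),zlo,45)
        go(*c,speed=speed)
    st(f"end c{c.round(1)} push {push:.1f}")
    return c
E
python3 - <<'E'
from h import *
servo([5,-8,24],[1,0],20,step=1)
E
```

```text
c[ 5. -8. 24.] dock [ 0.5 -7.9] z 23.0 F [-22.7  -0.6  32.3] t 19.2
c[ 8.  -8.  24.3] dock [ 6.3 -7.9] z 23.9 F [-5.4 -1.1  7.5] t 19.9
c[11.  -8.  24.1] dock [ 9.1 -7.8] z 23.8 F [-6.5  0.2  8.6] t 20.7
c[14.  -8.  24.2] dock [12.2 -7.9] z 23.9 F [-6.6  0.4  8.1] t 21.4
c[17.  -8.  24.2] dock [15.1 -7.8] z 23.9 F [-6.1  0.7  8. ] t 22.2
c[20.  -8.  23.7] dock [17.  -7.8] z 23.4 F [-11.3  -0.4  15.4] t 22.9
c[23. -8. 24.] dock [19.7 -7.8] z 23.4 F [-11.5  -0.6  14.1] t 23.7
end c[25.  -8.  24.1] push 10.7 dock [21.1 -7.8] z 23.4 F [-13.1  -0.7  16.1] t 24.2
```

```bash
python3 - <<'E'
from h import *
servo([25,-8,24.1],[1,0],24,step=1.5,Fz=13,stop=27)
wshot("w2"); im=bot.camera("wrist")
cv2.imwrite("pics/c3.png",im[:,:,::-1])
E
```

```text
c[25.  -8.  24.1] dock [21.1 -7.8] z 23.4 F [-13.1  -0.7  16.1] t 24.2
c[29.5 -8.  24.2] dock [27.  -7.7] z 23.6 F [-7.7  0.5  8.5] t 24.9
c[34.  -8.  23.9] dock [30.4 -7.7] z 23.4 F [-13.5   0.4  16.7] t 25.7
c[38.5 -8.  24.2] dock [36.  -7.7] z 23.7 F [-7.6  0.5  9.1] t 26.4
c[43.  -8.  23.8] dock [39.3 -7.7] z 23.4 F [-14.4   0.5  16.4] t 27.2
c[47.5 -8.  24.5] dock [41.6 -7.7] z 23.3 F [-18.7  -1.3  19.7] t 27.9
c[52.  -8.  25.4] dock [43.9 -8.1] z 23.3 F [-22.8  -2.4  19.7] t 28.7
end c[55.  -8.  26.5] push 27.4 dock [44.5 -8.1] z 23.4 F [-27.4  -3.8  20.3] t 29.2
```

View pics/c3.png

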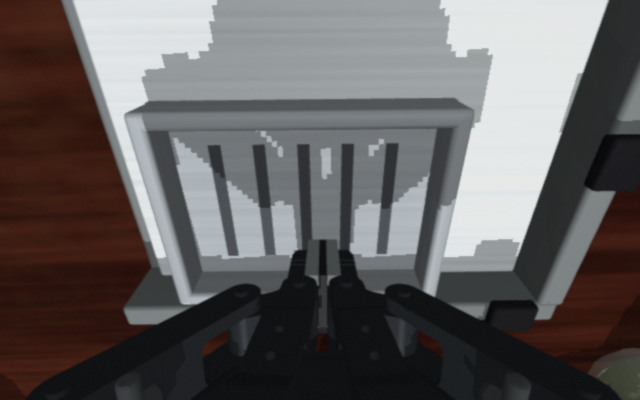

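```bash
python3 - <<'E'
from h import *
go(44,-8,24.3,speed=.03); st("backoff")
servo([44,-8,24.3],[0,1],44,step=2.5,Fz=13,stop=27,speed=.03,log=4)
wshot("w3")
E
```

```text
backoff dock [44.1 -8.3] z 24.7 F [-3.2  0.   6.1] t 29.8
c[44.  -8.  24.3] dock [44.1 -8.3] z 24.7 F [-3.2  0.   6.1] t 29.8
c[44.   2.  22.5] dock [44.2 -3.2] z 23.6 F [ -5.5 -11.9   9.8] t 30.8
c[44.  12.  21.9] dock [44.2  5. ] z 23.5 F [ -8.8 -16.   13. ] t 31.8
c[44. 22. 22.] dock [44.2 15.4] z 23.5 F [ -9.6 -15.6  13.4] t 32.8
c[44.  32.  22.1] dock [44.1 25.5] z 23.5 F [ -9.4 -16.3  14.2] t 33.8
c[44.  42.  22.2] dock [44.  35.8] z 23.5 F [ -8.4 -14.8  13. ] t 34.8
c[44.  52.  22.2] dock [44.  45.4] z 23.5 F [ -8.4 -15.   13.9] t 35.8
c[44.  62.  22.4] dock [43.9 56. ] z 23.5 F [ -9.2 -15.2  12.7] t 36.8
c[44.  72.  22.3] dock [43.9 65.4] z 23.4 F [ -9.8 -16.6  12.6] t 37.8
c[44.  82.  22.4] dock [43.9 72.2] z 23.5 F [ -9.7 -26.3  12.2] t 38.8
end c[44.  84.5 22.3] push 32.3 dock [43.9 72.4] z 23.5 F [-10.  -32.3  11.3] t 39.1
```

View pics/w3.png

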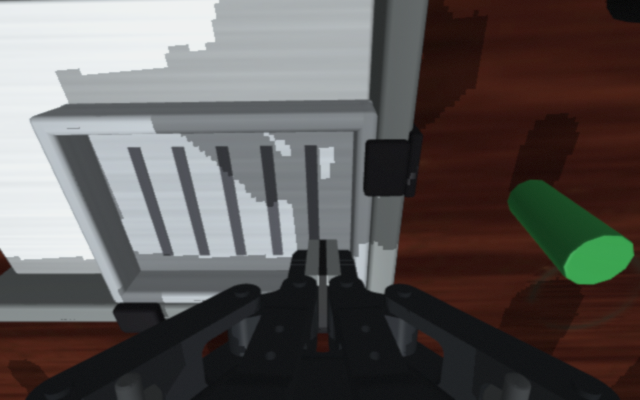

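```bash
python3 - <<'E'
from h import *
go(43,73,25,speed=.03); st("relieve")
go(40,71,70,speed=.1); st("up")
go(30,34,70,speed=.15)
go(30,34,15,speed=.04,until_force=14); p=st("press")
c=servo([30,34,p[2]*1000],[1,0],22,step=2,Fz=13,stop=27,speed=.03)
go(43,34,25,speed=.03); st("relieve")
go(40,34,75,speed=.1)
bot.move_pose(w(D,(-40,10,170))[0],quat(D[2]))
st("up"); im,_=wshot("w4")
cv2.imwrite("pics/c4.png",cv2.resize(im[100:340,150:470,::-1],(800,600),interpolation=cv2.INTER_CUBIC))
E
```

```text
relieve dock [43.7 71.9] z 25.6 F [-1.9 -2.   6.9] t 39.7
up dock [39.8 71.2] z 69.8 F [ 0.   0.3 -0.4] t 40.3
press dock [29.8 34.1] z 23.6 F [-3.8  1.1 10.9] t 41.7
c[30.  34.  23.6] dock [29.8 34.1] z 23.6 F [-3.8  1.1 10.9] t 41.7
c[36.  34.  24.4] dock [34.8 34.1] z 24.2 F [-5.6  0.4  8.4] t 42.5
c[42.  34.  24.7] dock [40.8 34. ] z 24.5 F [-5.4  0.5  6.2] t 43.2
c[48.  34.  23.8] dock [43.9 34.1] z 23.3 F [-16.5  -0.4  20.8] t 44.0
c[54.  34.  26.1] dock [44.1 34.2] z 23.3 F [-25.7  -2.6  24.2] t 44.7
end c[56. 34. 27.] push 29.8 dock [44.2 34.2] z 23.3 F [-29.8  -3.4  23.1] t 45.0
relieve dock [43.9 34. ] z 25.6 F [-1.9  1.3  7.4] t 45.6
up dock [-39.8   9.9] z 169.5 F [ 0.6  0.8 -0.2] t 46.8
```

View pics/c4.png

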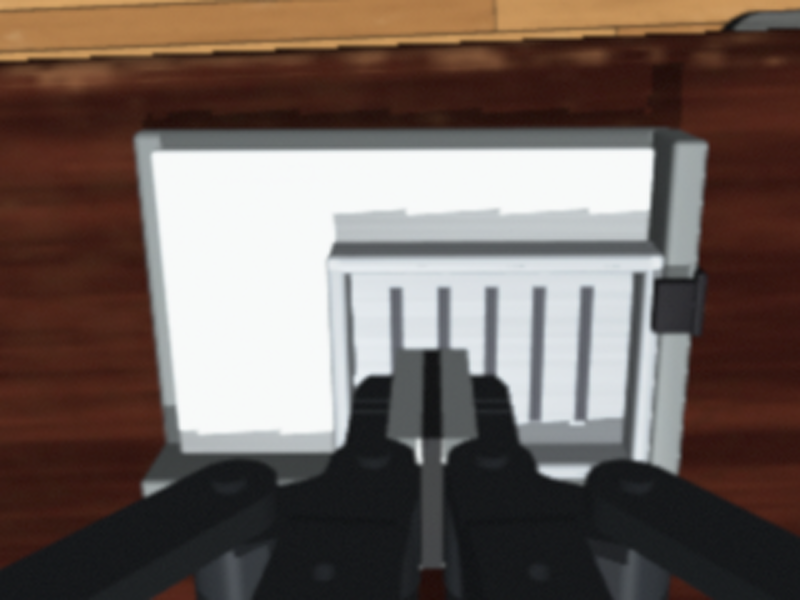

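```bash
python3 - <<'E'
from h import *
for P in back("w4",np.array([[330,256],[662,256]])/2.5+[150,100],.04): print(todock(P))
bot.move_pose(w(D,(0,-75,190))[0],quat(D[2])); im,_=wshot("w5"); t=bot.camera("top")
print(bot.search_frame("top","cork_mid")[:2],bot.read_clock())
a=cv2.resize(im[120:320,240:520],(800,400)[::1],interpolation=cv2.INTER_CUBIC) if 0 else cv2.resize(im[150:310,270:530],(650,400),interpolation=cv2.INTER_CUBIC)
b=cv2.resize(t[170:260,160:400],(533,200),interpolation=cv2.INTER_CUBIC)
o=np.zeros((600,650,3),np.uint8);o[:400]=a;o[400:,:533]=b; save(o,"c5.png")
E
```

```text
[-29.1 -26.5]
[-29.1  90.1]
[{'bbox': [209.8, 202.3, 11.3, 14.1], 'confidence': 0.69}, {'bbox': [427.9, 199.5, 25.8, 16.7], 'confidence': 0.61}] 47.4583
```

View pics/c5.png

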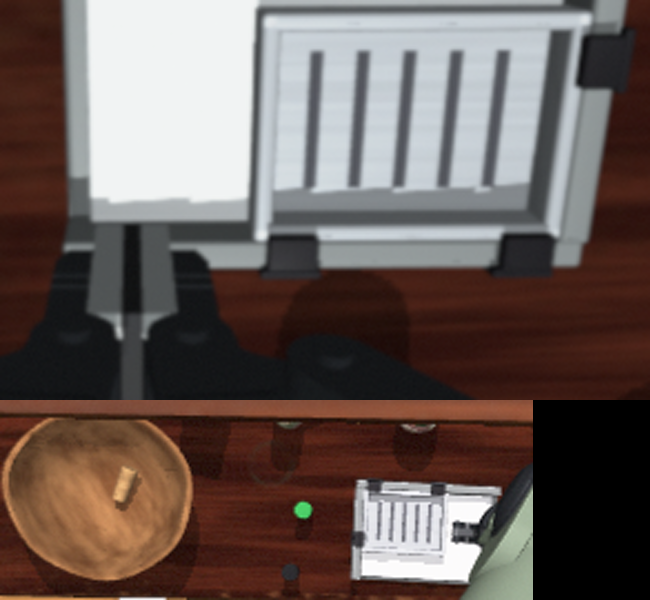

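```bash
python3 -c "
from h import *
print(bot.close_job())"
```

```text
the job is handed in; nothing more can be done
None
```

The cork is in the wooden bowl, and the steel tray sits square against the rear and side stops under all three clips. The job was handed in at about 47 s of the 72 s; the neighbouring jars and tin were left alone.

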